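Put the tripped pencil sharpener back in service

TASK

The electric pencil sharpener has cut out: its shavings drawer was left open and its red reset button has popped up in the well on top. Push the shavings drawer fully home, then reach into the well and press the reset button all the way down, so that it stays down. Leave the sharpener standing where it is, neither shoved along nor lifted, and do not disturb the other things on the desk.

Things in the scene. Friction and masses are not known exactly. Their poses are not given: they have to be found in the camera images.
- sharpener: electric desktop pencil sharpener, 3 to 4 kg, loose on rubber feet (slides under a push of about 15 N or more): blue body, x -70 to +100 mm, 125 mm wide (y), light grey top deck 100 mm up. Origin on the desk under it, z up; its -x side is the front, roughly towards the robot, with the drawer below and a pencil dial above (centre 78 mm up, 8 mm proud). The drawer slides along its x
- drawer (a joint): how far the shavings drawer stands open, in m: 0 is fully home, about 0.03 to 0.06 at the start, 0.085 at most. It opens towards the sharpener's -x, closes towards +x, takes about 2 N to move and stays where it is left
- drawer_front (a point): centre of the flat front face of the drawer, 30 mm above the desk; it moves with the drawer. The dark grey front is 122 mm wide (sharpener y), 44 mm high (8 to 52 mm above the desk) and 30 mm thick. With the drawer home it lies 100 mm before the sharpener's origin, 30 mm before the body above it
- well_rim (a point): centre of the mouth of the round reset well, in the top deck, 100 mm above the desk, at x +30 mm, y +22 mm in the sharpener's frame. The well is 46 mm in diameter, straight-walled and 20 mm deep, with a dark floor
- reset (a joint): how far the red reset button is pressed down, in m: 0 popped up (tripped), 0.006 fully down. It takes about 3 N to move and stays where it is left, as a cut-out button does once reset
- reset_top (a point): centre of the top of the round red reset button, 18 mm in diameter, in the middle of the well; 9 mm below the rim when popped up, 15 mm below it when fully down; it moves straight down
- ink_bottle: black ink bottle, 56 mm diameter, 85 mm high, standing on the sharpener's -y side; origin at the centre of its underside
- pencil_cup: blue cup of pencils, 72 mm diameter, 90 mm high, pencils up to 175 mm high, standing on the sharpener's +y side; origin at the centre of its underside
- eraser: white eraser in a blue sleeve, 58 x 25 x 14 mm, lying near the sharpener's left front (+y); origin at the centre of its underside
- toy_chair: small dark wooden toy armchair, 65 x 74 mm, 131 mm high; origin on the desk under its centre
- paperweight: brass bar paperweight lying flat, 22 x 180 x 16 mm, long along its y; origin at the centre of its underside
- brush_rest: white ceramic brush rest, 30 x 75 x 21 mm; origin at the centre of its underside

How it is judged:
By the outcome, as a careful person would: the job done as asked, in the order asked, and still so for the second after the job is handed in, with the robot touching nothing.
It also fails if it takes over 45 s, if anything falls off the work surface, if the arm or the gripper's body presses on something with over 40 N, if the wrist force passes 120 N, or if a joint passes its speed limit or range.

ROBOT

A 6-joint arm with a two-finger parallel gripper is mounted at the origin on the work surface. World frame = base frame: x ahead of the robot, y to its left, z up, the work surface at z = 0. Lengths are in m, angles in rad, forces in N, time in s.
With the tool pointing down it reaches from about 0.375 to 0.925 m from the base axis. Payload 5.7 kg.
Tool frame: the origin (TCP) lies at the very end of the fingers, on their centre line; the grasp point (between the pads) lies 19 mm behind it; z points along the fingers, y is the line along which they close (so a half turn about z gives the same grasp; the last joint's range is limited). The gripper opens to 85 mm and grips with 20 to 120 N. Pads are 22 mm wide; open, the fingers measure 114 mm over their backs; the gripper's body (76 mm by 85 mm) begins 54 mm behind the grasp point. The pads swing forward as they close: fully open they stand 13 mm farther back than shut.
Start: joints at [1.126, 0.359, 1.51, -0, 1.272, -0.115], TCP at [0.194, 0.568, 0.231] pointing down, gripper open.
Joint ranges: [-2.97, 2.97], [-1.01, 2.36], [0.21, 2.38], [-0.96, 4.11], [0.2, 2.71], [-2.98, 2.98]. Speed limits (rad/s): [2.39, 2.39, 3.14, 3.14, 3.14, 3.14].

INTERFACE

Orientations are given as a rotation vector (axis times angle).
In Python, from station import r, camera, workorder, spotter gives the robot as it stands. The module is installed in compiled form; this text tells all that it offers.
- The arm moves only by the tool carry_out, never from a script. Its argument "commands" is a list of rows, each a list of 3 entries, a list of its own where there are three numbers: the shift along the tool's x, y, z in mm, then the turn, a rotation vector about the tool's x, y, z in degrees, then the opening, from -1 (shut) to 1 (fully open). In form: [[[dx, dy, dz], [rx, ry, rz], gripper], ...]. A call has 1 to 8 rows; each row shifts and turns the commanded pose from where the row before left it, along the tool's axes as they then stand; what a row does not reach is not made up. A row lasts 1/12 s, in which the tool goes at most 41.7 mm and 7.16 degrees, less where a joint would pass 70% of its speed; a pose out of reach is approached as far as the arm can. A call is refused whole if a number of a shift passes 41.7 or a number of a turn 7.16, either way. A call with a gripper value outside its range is refused whole. The fingers move at their own pace and stop on an object; "force" is the grip in N (left out, the last holds). Time passes only in rows, so rows that do not move let the fingers close. It gives the time, the measured TCP pose, the force, the opening and the grip force at its end, in the units of the state.
- r.get_obs(): the state, without advancing time (a new reading comes with each control period).
- camera(name): name is "scene" or "top"; returns a dict with "img" (400x640x3 uint8, red, green, blue), "vfov" (degrees; the focal length in pixels is half the picture's height over the tangent of half this angle, whatever the lens; pixels are square), "cx", "cy" (the principal point, pixels), "view" (4x4, takes a point from world to camera coordinates). Camera axes: x right, y down, z forward; pixel columns grow to the right and rows downward; lengths in m; the calibration is good to about 2 mm. A picture is of the moment at which its call begins. There is no depth.
- workorder.hand_in(): hands the job in; it is judged then, once.
Trained networks look in a picture, given as the dict that the camera call returned (one of the last four; its "shot" number tells which), for a name from the list of things; names that differ only in an ending like _2 or _b are one class to them, and where a whole thing is asked for, a point or a joint stands for the part that bears it (a point fixed in the world has none). Each returns a list of dicts, best first, with "confidence" (0 to 1); they miss things now and then, are a little off and sometimes report something else, mostly with a low value. They report only what shows in the picture. A call takes as long as a camera call.
- spotter.look_for(query, picture): "centre" ([x, y, z] in m, in world coordinates, good to about 4 mm: the middle of the surface that is visible of it).
The state is a dict: "clock": time; "joint_positions": joint angles; "qd": joint speeds; "tau": joint torques, N m; "eef_pos": TCP position; "ee_rot": TCP orientation; "force": force on the tool from outside, world axes, zero at the start; "torque": the same for the moment, N m; "finger_gap": finger opening in m; "finger_force": force on a finger pad.
Only numpy, scipy, OpenCV 4.12 (cv2) and the standard library are available. Lean on these libraries where they do the work, as an engineer would, in place of code of your own. Each camera call takes 0.05 s, during which the arm holds its last target. There are 200 camera calls.

## Working session

There is one attempt and no reset: what is moved stays moved. The work goes in short steps, Python scripts to look and compute and a tool call to move; the robot and the scene stay as the last step left them, time stands still between calls to the robot, and variables do not carry over. Pictures are saved under pics/ and viewed, at most 10 in all, crops included, and the job is handed in when it is done.

Besides the shell and the picture viewer there is one more tool, called as name(argument=value, ...) on one line, values as JSON. carry_out: Moves the arm, as the interface text tells. Its arguments: {"type":"object","properties":{"commands":{"type":"array","items":{"type":"array"}},"force":{"type":"number"}},"required":["commands"]}

```bash
mkdir -p pics
python3 - <<'E'
from station import r,camera,spotter
import cv2,numpy as np
for n in("scene","top"):
    p=camera(n);cv2.imwrite(f"pics/{n}0.png",p["img"][:,:,::-1])
    print(n,p["vfov"],p["cx"],p["cy"],np.round(p["view"],3).tolist())
    for q in("sharpener","drawer_front","reset_top","well_rim","ink_bottle","pencil_cup","eraser","toy_chair","paperweight","brush_rest"):
        l=spotter.look_for(q,p);print(q,[(np.round(d["centre"],3).tolist(),round(d["confidence"],2)) for d in l[:2]])
print(r.get_obs())
E
```

```text
scene 46.36977978948689 324.7958916464612 195.57187941514272 [[0.422, 0.906, 0.006, -0.221], [0.785, -0.363, -0.502, -0.452], [-0.453, 0.216, -0.865, 1.659], [0.0, 0.0, 0.0, 1.0]]
sharpener [([0.647, -0.078, 0.099], 0.93)]
drawer_front [([0.511, -0.08, 0.052], 0.91)]
reset_top [([0.5, -0.387, 0.019], 0.4)]
well_rim [([0.644, -0.081, 0.097], 0.56)]
ink_bottle [([0.709, -0.242, 0.084], 0.9)]
pencil_cup [([0.698, 0.098, 0.067], 0.73)]
eraser []
toy_chair [([0.486, 0.337, 0.082], 0.93)]
paperweight [([0.501, -0.389, 0.019], 0.71)]
brush_rest []
top 44.504139075274395 315.80220645148535 199.19351621277033 [[0.012, -1.0, 0.013, -0.034], [-0.993, -0.014, -0.118, 0.606], [0.118, -0.012, -0.993, 1.179], [0.0, 0.0, 0.0, 1.0]]
sharpener [([0.606, -0.065, 0.102], 0.81)]
drawer_front [([0.517, -0.069, 0.046], 0.63)]
reset_top [([0.657, -0.051, 0.089], 0.51)]
well_rim [([0.604, -0.074, 0.1], 0.81)]
ink_bottle [([0.695, -0.229, 0.082], 0.87)]
pencil_cup [([0.693, 0.109, 0.055], 0.58)]
eraser [([0.516, 0.068, 0.017], 0.75)]
toy_chair [([0.459, 0.349, 0.045], 0.93)]
paperweight [([0.494, -0.379, 0.015], 0.85), ([0.71, -0.432, 0.004], 0.22)]
brush_rest [([0.71, -0.431, 0.006], 0.52)]
{'clock': 1.1, 'joint_positions': array([ 1.12592709e+00,  3.58772648e-01,  1.51040702e+00,  4.35107037e-05,
        1.27248089e+00, -1.15121892e-01]), 'qd': array([ 0.00168602,  0.00085285, -0.00094047, -0.00037527,  0.00228387,
       -0.00014152]), 'tau': array([ 1.26406609e-03, -5.27613437e+01, -2.79056847e+01, -2.89766349e-04,
        1.46899543e-03, -2.89354512e-05]), 'eef_pos': array([0.19427646, 0.56765005, 0.2312804 ]), 'ee_rot': array([-5.15632609e-01, -3.09892859e+00,  8.44515984e-05]), 'force': array([-0.21258729,  0.39695564, -0.06745854]), 'torque': array([-0.00902451,  0.07079306,  0.01488541]), 'finger_force': 0.0, 'finger_gap': 0.0852789468877059}
```

View pics/top0.png

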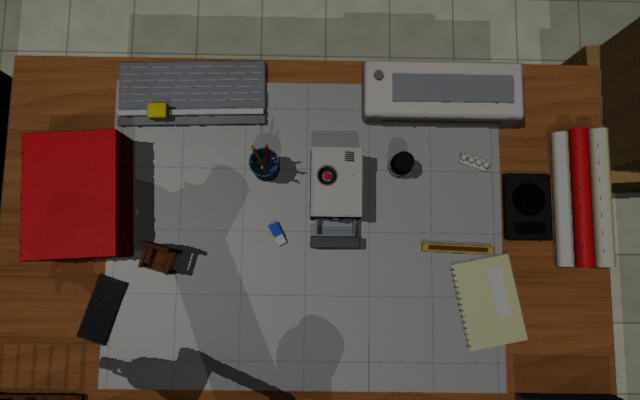

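View pics/scene0.png

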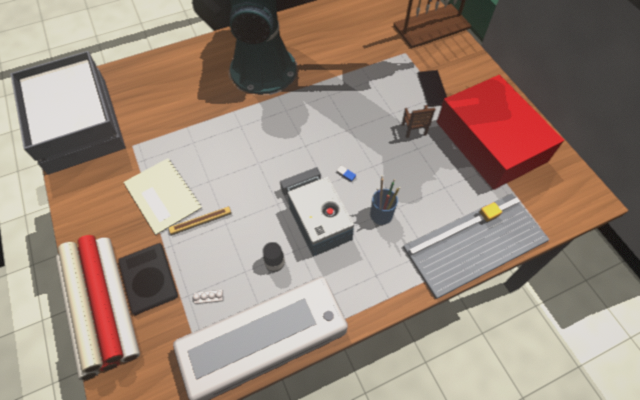

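The top picture shows the deck at about (311,149)–(362,217), the red button in its well near (327,176), and the drawer front bottom edge near row 247. The scene picture agrees: button near (331,211), with the cup and the ink bottle beside the sharpener. Next I turn these into positions.

```bash
cat > h.py <<'E'
import numpy as np,cv2
def ray(p,u,v,z):
    f=200/np.tan(np.radians(p["vfov"]/2));V=np.array(p["view"]);R=V[:3,:3];c=-R.T@V[:3,3]
    d=R.T@np.array([(u-p["cx"])/f,(v-p["cy"])/f,1]);return c+d*(z-c[2])/d[2]
def red(p,box):
    x0,y0,x1,y1=box;a=p["img"][y0:y1,x0:x1].astype(int)
    m=(a[...,0]>100)&(a[...,0]>1.8*a[...,1]);v,u=np.nonzero(m);return u.mean()+x0,v.mean()+y0,m.sum()
E
python3 - <<'E'
from station import camera
from h import *
p=camera("top")
u,v,n=red(p,(312,160,345,192));print("btn top",u,v,n,ray(p,u,v,.091))
s=camera("scene");u,v,n=red(s,(315,195,350,225));print("btn scene",u,v,n,ray(s,u,v,.091))
cv2.imwrite("pics/c1.png",cv2.resize(p["img"][140:260,295:375,::-1],None,fx=5,fy=5,interpolation=cv2.INTER_CUBIC)[:600])
g=p["img"].mean(2)
for vv in(160,180,205):
    print(vv,g[vv,304:316].astype(int),g[vv,356:370].astype(int))
print(g[205:255,335].astype(int));print(g[205:255,318].astype(int))
E
```

```text
btn top 326.7894736842105 175.1578947368421 38 [ 0.65846859 -0.05105996  0.091     ]
btn scene 329.5 210.5 32 [ 0.66133078 -0.05131843  0.091     ]
160 [107 107  96 103 106 107  73  87 108 116 118 119] [116 115 117 116 117 109  80  55  48  51  48  49  44  47]
180 [109 109  98 103 108 106  68 104 107 115 118 120] [117 116 116 116 118 107  78  57  53  51  49  50  47  48]
205 [108 100 102 107 108  91  70 113 114 117 122 121] [118 116 117 117 120 109  67  49  51  50  52  50  48  51]
[119 118 120 121 118 118 118 120 119 118 115  98  23  52  75  37  66  95
  95  94  97  92  81  82  81  80  81  81  80  84  82  42  46  49  49  50
  50  49  51  52  52  49  39  26  69 108 110 108 109 108]
[122 121 120 120 120 121 120 120 116 114 115  76  20  28  46  46  47  47
  46  46  44  33  33  32  29  33  32  31  36  67  82  36  50  51  51  50
  53  53  53  54  55  50  39  32  75 109 110 110 110 108]
```

View pics/c1.png

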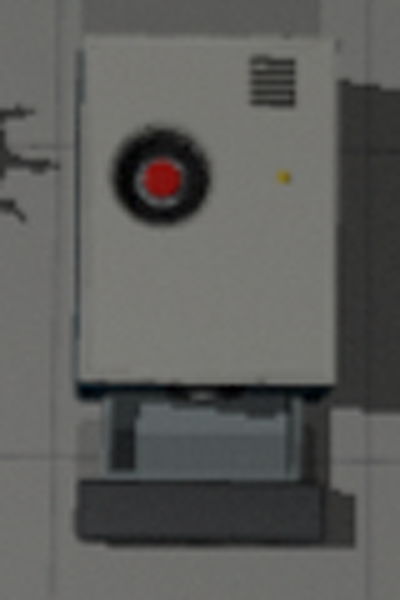

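Run:
```python
from station import camera
from h import *
p=camera("top")
c=[ray(p,*((np.array(q)+.5)/5-.5+[295,140]),z) for q,z in(((82,37),.1),((337,39),.1),((334,385),.1),((79,385),.1),((77,483),.052),((322,484),.052),((77,537),.052),((322,542),.052))]
print(np.round(c,4))
d=lambda a,b:np.degrees(np.arctan2(*(a-b)[[1,0]]))
print(d(c[0],c[3]),d(c[1],c[2]),d(c[0],c[1])-90,d(c[4],c[5])-90)
from scipy.spatial.transform import Rotation as R
from station import r
print(np.round(R.from_rotvec(r.get_obs()["ee_rot"]).as_matrix(),3))
```

```text
[[ 0.7244 -0.0124  0.1   ]
 [ 0.7253 -0.1342  0.1   ]
 [ 0.5596 -0.133   0.1   ]
 [ 0.558  -0.0133  0.1   ]
 [ 0.5142 -0.013   0.052 ]
 [ 0.5152 -0.1323  0.052 ]
 [ 0.488  -0.0133  0.052 ]
 [ 0.4871 -0.1323  0.052 ]]
0.2818014441605133 -0.4263152348030202 0.41206039610295875 0.49811585352291843
[[-0.946  0.324 -0.   ]
 [ 0.324  0.946 -0.   ]
 [ 0.    -0.    -1.   ]]
```

Sharpener origin ≈ (0.629, −0.073), yaw ≈ 0.2°. The drawer front is at x ≈ 0.487, so it stands about 42 mm open. I'll shut the fingers and align the tool first.

carry_out(commands=[[[0, 0, 0], [0, 0, -6.3], -1], [[0, 0, 0], [0, 0, -6.3], -1], [[0, 0, 0], [0, 0, -6.3], -1], [[-13, -35, 0], [0, 0, 0], -1], [[-13, -35, 0], [0, 0, 0], -1], [[-13, -35, 0], [0, 0, 0], -1], [[-13, -35, 0], [0, 0, 0], -1], [[-13, -35, 0], [0, 0, 0], -1]])

```text
clock: 1.92
eef_pos: [0.2595, 0.3911, 0.2313]
ee_rot: [-0.001, 3.141, 0.0]
force: [0.8, 0.2, -0.4]
finger_gap: 0.0
finger_force: 0.0
```

carry_out(commands=[[[-18, -33, 0], [0, 0, 0], -1], [[-18, -33, 0], [0, 0, 0], -1], [[-18, -33, 0], [0, 0, 0], -1], [[-18, -33, 0], [0, 0, 0], -1], [[-18, -33, 0], [0, 0, 0], -1], [[-18, -33, 0], [0, 0, 0], -1], [[-18, -33, 0], [0, 0, 0], -1], [[-18, -33, 0], [0, 0, 0], -1]])

```text
clock: 2.58
eef_pos: [0.404, 0.1269, 0.2317]
ee_rot: [-0.0, 3.141, 0.0]
force: [0.6, 0.0, -0.4]
finger_gap: 0.0001
finger_force: 0.0
```

carry_out(commands=[[[-4, -34, 0], [0, 0, 0], -1], [[-4, -34, 0], [0, 0, 0], -1], [[-4, -34, 0], [0, 0, 0], -1], [[-4, -34, 0], [0, 0, 0], -1], [[-4, -34, 0], [0, 0, 0], -1], [[-4, -30, 0], [0, 0, 0], -1], [[0, 0, 0], [0, 0, 0], -1]])

```text
clock: 3.17
eef_pos: [0.429, -0.0763, 0.2319]
ee_rot: [0.006, 3.139, -0.005]
force: [0.9, -0.9, 0.2]
finger_gap: 0.0002
finger_force: 0.0
```

carry_out(commands=[[[0, 3, 28], [0, 0, 0], -1], [[0, 0, 28], [0, 0, 0], -1], [[0, 0, 28], [0, 0, 0], -1], [[0, 0, 28], [0, 0, 0], -1], [[0, 0, 28], [0, 0, 0], -1], [[0, 0, 28], [0, 0, 0], -1], [[0, 0, 28], [0, 0, 0], -1], [[0, 0, 0], [0, 0, 0], -1]])

```text
clock: 3.83
eef_pos: [0.4243, -0.067, 0.0318]
ee_rot: [0.0, -3.134, -0.004]
force: [-0.7, -1.1, -0.0]
finger_gap: -0.0001
finger_force: 0.0
```

carry_out(commands=[[[-12, 0, 0], [0, 0, 0], -1], [[-12, 0, 0], [0, 0, 0], -1], [[-8, 0, 0], [0, 0, 0], -1], [[-8, 0, 0], [0, 0, 0], -1], [[-8, 0, 0], [0, 0, 0], -1], [[-5, 0, 0], [0, 0, 0], -1], [[-5, 0, 0], [0, 0, 0], -1], [[-4, 0, 0], [0, 0, 0], -1]])

```text
clock: 4.5
eef_pos: [0.489, -0.0682, 0.0354]
ee_rot: [0.0, -3.14, -0.0]
force: [-2.3, -0.3, 1.7]
finger_gap: -0.0002
finger_force: 1.1
```

carry_out(commands=[[[-4, -3, 0], [0, 0, 0], -1], [[-4, -2, 0], [0, 0, 0], -1], [[-4, 0, 0], [0, 0, 0], -1], [[-4, 0, 0], [0, 0, 0], -1], [[-2, 0, 0], [0, 0, 0], -1], [[0, 0, 0], [0, 0, 0], -1]])

```text
clock: 5.0
eef_pos: [0.5082, -0.0736, 0.0353]
ee_rot: [-0.0, 3.141, -0.001]
force: [-1.2, 0.0, 0.8]
finger_gap: 0.0
finger_force: 0.3
```

carry_out(commands=[[[-1, 0, 0], [0, 0, 0], -1], [[-1, 0, 0], [0, 0, 0], -1], [[-1, 0, 0], [0, 0, 0], -1]])

```text
clock: 5.25
eef_pos: [0.5102, -0.0735, 0.0353]
ee_rot: [0.0, -3.141, 0.001]
force: [-2.7, -1.0, -1.1]
finger_gap: 0.0002
finger_force: 1.0
```

carry_out(commands=[[[-1, 0, 0], [0, 0, 0], -1], [[-1, 0, 0], [0, 0, 0], -1], [[-1, 0, 0], [0, 0, 0], -1], [[0, 0, 0], [0, 0, 0], -1]])

```text
clock: 5.58
eef_pos: [0.5137, -0.0734, 0.0354]
ee_rot: [-0.0, 3.141, -0.0]
force: [-2.8, -0.6, -0.4]
finger_gap: 0.0001
finger_force: 0.7
```

carry_out(commands=[[[-1, 0, 0], [0, 0, 0], -1], [[-1, 0, 0], [0, 0, 0], -1], [[0, 0, 0], [0, 0, 0], -1]])

```text
clock: 5.83
eef_pos: [0.5156, -0.0733, 0.0354]
ee_rot: [-0.0, 3.141, -0.0]
force: [-0.8, -0.4, 0.6]
finger_gap: 0.0001
finger_force: 0.7
```

carry_out(commands=[[[-1, 0, 0], [0, 0, 0], -1], [[0, 0, 0], [0, 0, 0], -1]])

```text
clock: 6.0
eef_pos: [0.5166, -0.0733, 0.0354]
ee_rot: [-0.0, 3.141, -0.0]
force: [-1.5, -0.9, -0.7]
finger_gap: -0.0002
finger_force: 0.7
```

carry_out(commands=[[[-0.7, 0, 0], [0, 0, 0], -1], [[0, 0, 0], [0, 0, 0], -1]])

```text
clock: 6.17
eef_pos: [0.5172, -0.0733, 0.0354]
ee_rot: [-0.0, 3.141, -0.0]
force: [-2.0, -0.9, 0.1]
finger_gap: -0.0005
finger_force: 0.8
```

carry_out(commands=[[[-0.7, 0, 0], [0, 0, 0], -1], [[0, 0, 0], [0, 0, 0], -1]])

```text
clock: 6.33
eef_pos: [0.5179, -0.0733, 0.0353]
ee_rot: [-0.0, 3.142, -0.0]
force: [-1.9, -0.8, 0.5]
finger_gap: 0.0002
finger_force: 0.8
```

carry_out(commands=[[[-0.7, 0, 0], [0, 0, 0], -1], [[0, 0, 0], [0, 0, 0], -1]])

```text
clock: 6.5
eef_pos: [0.5181, -0.0733, 0.0353]
ee_rot: [0.0, -3.141, -0.0]
force: [-3.1, -1.5, 1.4]
finger_gap: -0.0001
finger_force: 1.5
```

carry_out(commands=[[[-0.5, 0, 0], [0, 0, 0], -1], [[0, 0, 0], [0, 0, 0], -1]])

```text
clock: 6.67
eef_pos: [0.5181, -0.0733, 0.0353]
ee_rot: [0.0, -3.14, -0.0]
force: [-5.1, -2.0, 3.4]
finger_gap: -0.0002
finger_force: 2.4
```

carry_out(commands=[[[-0.5, 0, 0], [0, 0, 0], -1], [[0, 0, 0], [0, 0, 0], -1]])

```text
clock: 6.83
eef_pos: [0.5181, -0.0732, 0.0352]
ee_rot: [0.0, -3.139, -0.0]
force: [-5.6, -1.6, 4.3]
finger_gap: -0.0002
finger_force: 3.0
```

The drawer has hit its stop: force is rising and there's no more motion. I'll back off, rise and look.

carry_out(commands=[[[10, 0, 0], [0, 0, 0], -1], [[20, 0, 0], [0, 0, 0], -1], [[20, 0, -10], [0, 0, 0], -1], [[20, 0, -30], [0, 0, 0], -1], [[0, 0, -35], [0, 0, 0], -1], [[0, 0, -35], [0, 0, 0], -1], [[0, 0, -30], [0, 0, 0], -1], [[0, 0, 0], [0, 0, 0], -1]])

```text
clock: 7.5
eef_pos: [0.454, -0.0745, 0.181]
ee_rot: [-0.0, 3.129, -0.005]
force: [1.3, -0.2, -0.2]
finger_gap: -0.0005
finger_force: 0.0
```

Run:
```python
from station import camera
from h import *
p=camera("top");s=camera("scene")
for q,b in((p,(312,160,345,192)),(s,(315,195,350,225))):
    u,v,n=red(q,b);print(u,v,n,ray(q,u,v,.091))
a=cv2.resize(p["img"][130:260,280:400,::-1],None,fx=3.3,fy=4);b=cv2.resize(s["img"][150:280,260:380,::-1],None,fx=3.3,fy=4)
cv2.imwrite("pics/c2.png",np.hstack([a,b]))
```

```text
326.6111111111111 175.13888888888889 36 [ 0.65850841 -0.0506335   0.091     ]
329.5 210.5 32 [ 0.66133078 -0.05131843  0.091     ]
```

View pics/c2.png

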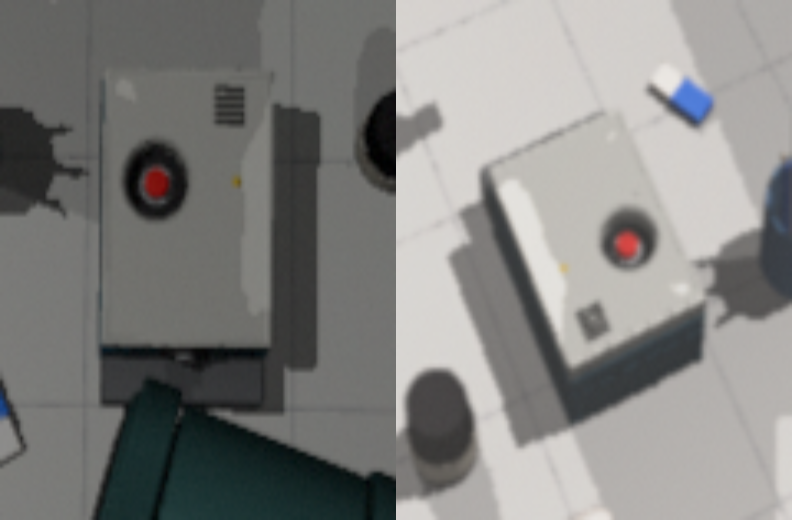

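The drawer is closed against the body and the sharpener has not moved: the button is at the same pixels as before, (327,175) top and (329.5,210.5) scene. Next, over the well at (0.6595, −0.051).

carry_out(commands=[[[-33, 3, 0], [0, 0, 0], -1], [[-33, 4, 0], [0, 0, 0], -1], [[-33, 4, 0], [0, 0, 0], -1], [[-33, 4, 0], [0, 0, 0], -1], [[-33, 4, 0], [0, 0, 0], -1], [[-33, 4, 10], [0, 0, 0], -1], [[-8, 0, 20], [0, 0, 0], -1], [[0, 0, 0], [0, 0, 0], -1]])

```text
clock: 8.27
eef_pos: [0.6554, -0.0495, 0.1393]
ee_rot: [0.001, -3.136, -0.002]
force: [-0.7, 0.6, -1.8]
finger_gap: 0.0002
finger_force: 0.0
```

carry_out(commands=[[[0, 0, 0], [0, 0, 0], -1]])

```text
clock: 8.35
eef_pos: [0.6534, -0.0497, 0.1416]
ee_rot: [0.001, -3.135, -0.002]
force: [0.6, -0.4, -1.1]
finger_gap: 0.0003
finger_force: 0.0
```

carry_out(commands=[[[-6, -1, 0], [0, 0, 0], -1], [[0, 0, 0], [0, 0, 0], -1], [[0, 0, 0], [0, 0, 0], -1]])

```text
clock: 8.6
eef_pos: [0.6616, -0.0516, 0.1461]
ee_rot: [0.0, 3.14, -0.001]
force: [-0.3, 1.0, 0.2]
finger_gap: 0.0003
finger_force: 0.0
```

carry_out(commands=[[[2, 0, 10], [0, 0, 0], -1], [[0, 0, 10], [0, 0, 0], -1], [[0, 0, 10], [0, 0, 0], -1], [[0, 0, 8], [0, 0, 0], -1], [[0, 0, 0], [0, 0, 0], -1], [[0, 0, 0], [0, 0, 0], -1], [[0, 0, 0], [0, 0, 0], -1]])

```text
clock: 9.18
eef_pos: [0.6596, -0.0513, 0.1072]
ee_rot: [0.0, -3.142, 0.0]
force: [-0.3, 0.4, 0.7]
finger_gap: 0.0001
finger_force: 0.0
```

Run:
```python
from station import camera
from h import *
p=camera("top");s=camera("scene")
a=cv2.resize(p["img"][130:230,280:380,::-1],None,fx=4,fy=4);b=cv2.resize(s["img"][160:260,280:380,::-1],None,fx=4,fy=4)
cv2.imwrite("pics/c3.png",np.hstack([a,b]))
```

```text
(no output)
```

View pics/c3.png

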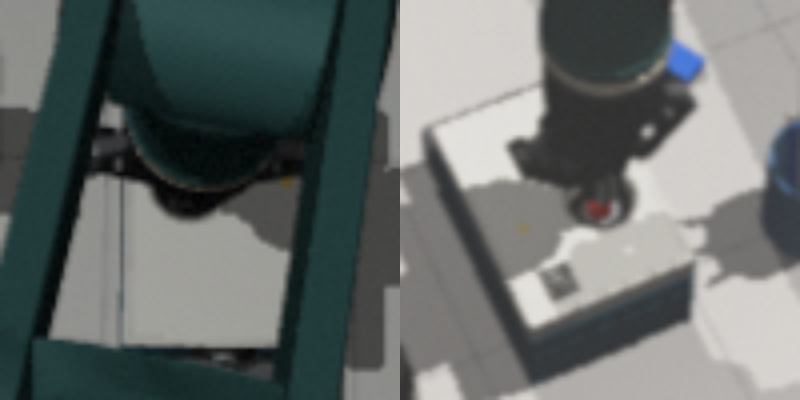

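The arm hides the top view. In the scene view (crop around (600,205)) the closed fingers hang over the well, with the red button just below the tip. Descending.

carry_out(commands=[[[0, 0, 4], [0, 0, 0], -1], [[0, 0, 4], [0, 0, 0], -1], [[0, 0, 3], [0, 0, 0], -1], [[0, 0, 2], [0, 0, 0], -1], [[0, 0, 0], [0, 0, 0], -1], [[0, 0, 0], [0, 0, 0], -1]])

```text
clock: 9.78
eef_pos: [0.6593, -0.0513, 0.094]
ee_rot: [0.0, -3.141, 0.0]
force: [-0.0, 0.5, -0.2]
finger_gap: 0.0001
finger_force: 0.0
```

carry_out(commands=[[[0, 0, 2], [0, 0, 0], -1], [[0, 0, 1], [0, 0, 0], -1], [[0, 0, 1], [0, 0, 0], -1], [[0, 0, 0], [0, 0, 0], -1]])

```text
clock: 10.12
eef_pos: [0.6595, -0.0514, 0.0903]
ee_rot: [-0.0, 3.141, -0.0]
force: [0.6, -0.5, 0.5]
finger_gap: -0.0003
finger_force: 0.1
```

carry_out(commands=[[[0, 0, 1], [0, 0, 0], -1], [[0, 0, 1], [0, 0, 0], -1], [[0, 0, 1], [0, 0, 0], -1], [[0, 0, 0], [0, 0, 0], -1]])

```text
clock: 10.45
eef_pos: [0.6595, -0.0514, 0.0873]
ee_rot: [-0.0, 3.141, -0.0]
force: [0.3, -0.7, 1.8]
finger_gap: -0.0002
finger_force: 0.8
```

carry_out(commands=[[[0, 0, 1], [0, 0, 0], -1], [[0, 0, 0.7], [0, 0, 0], -1], [[0, 0, 0], [0, 0, 0], -1]])

```text
clock: 10.7
eef_pos: [0.6595, -0.0514, 0.0855]
ee_rot: [-0.0, 3.141, -0.0]
force: [0.0, 1.0, 1.5]
finger_gap: -0.0001
finger_force: 0.8
```

carry_out(commands=[[[0, 0, 0.7], [0, 0, 0], -1], [[0, 0, 0], [0, 0, 0], -1]])

```text
clock: 10.87
eef_pos: [0.6595, -0.0514, 0.0851]
ee_rot: [-0.0, 3.141, -0.0]
force: [-0.0, 1.2, 3.9]
finger_gap: -0.0001
finger_force: 1.9
```

carry_out(commands=[[[0, 0, 0.7], [0, 0, 0], -1], [[0, 0, 0], [0, 0, 0], -1]])

```text
clock: 11.03
eef_pos: [0.6596, -0.0514, 0.085]
ee_rot: [-0.0, 3.141, -0.0]
force: [-2.6, 1.3, 7.8]
finger_gap: 0.0001
finger_force: 4.2
```

carry_out(commands=[[[0, 0, 0.6], [0, 0, 0], -1], [[0, 0, 0], [0, 0, 0], -1]])

```text
clock: 11.2
eef_pos: [0.6596, -0.0514, 0.0849]
ee_rot: [-0.0, 3.141, -0.0]
force: [-3.0, 0.9, 11.7]
finger_gap: 0.0
finger_force: 6.1
```

The button has bottomed out at z = 0.085, 15 mm below the rim. I'll lift straight out and retreat.

carry_out(commands=[[[0, 0, -4], [0, 0, 0], -1], [[0, 0, -8], [0, 0, 0], -1], [[0, 0, -15], [0, 0, 0], -1], [[0, 0, -25], [0, 0, 0], -1], [[0, 0, -30], [0, 0, 0], -1], [[20, 0, -25], [0, 0, 0], -1], [[30, 0, 0], [0, 0, 0], -1], [[35, 0, 0], [0, 0, 0], -1]])

```text
clock: 11.87
eef_pos: [0.5765, -0.0518, 0.1929]
ee_rot: [-0.001, 3.136, -0.002]
force: [-0.1, -0.1, -0.2]
finger_gap: -0.0001
finger_force: 0.0
```

carry_out(commands=[[[35, 0, 0], [0, 0, 0], -1], [[35, 0, 0], [0, 0, 0], -1], [[30, 0, 0], [0, 0, 0], -1], [[20, 0, 0], [0, 0, 0], -1], [[0, 0, 0], [0, 0, 0], -1], [[0, 0, 0], [0, 0, 0], -1]])

```text
clock: 12.37
eef_pos: [0.4537, -0.0513, 0.191]
ee_rot: [0.001, 3.141, -0.0]
force: [0.9, -0.5, 0.0]
finger_gap: -0.0001
finger_force: 0.0
```

Run:
```python
from station import camera
from h import *
p=camera("top");s=camera("scene")
for q,b in((p,(312,160,345,192)),(s,(315,195,350,225))):
    u,v,n=red(q,b);print(u,v,n,ray(q,u,v,.085))
a=cv2.resize(p["img"][130:260,280:400,::-1],None,fx=3.3,fy=4);b=cv2.resize(s["img"][150:280,260:380,::-1],None,fx=3.3,fy=4)
cv2.imwrite("pics/c4.png",np.hstack([a,b]))
```

```text
326.8157894736842 175.68421052631578 38 [ 0.65820545 -0.05133795  0.085     ]
329.5925925925926 211.55555555555554 27 [ 0.66151269 -0.05102924  0.085     ]
```

View pics/c4.png

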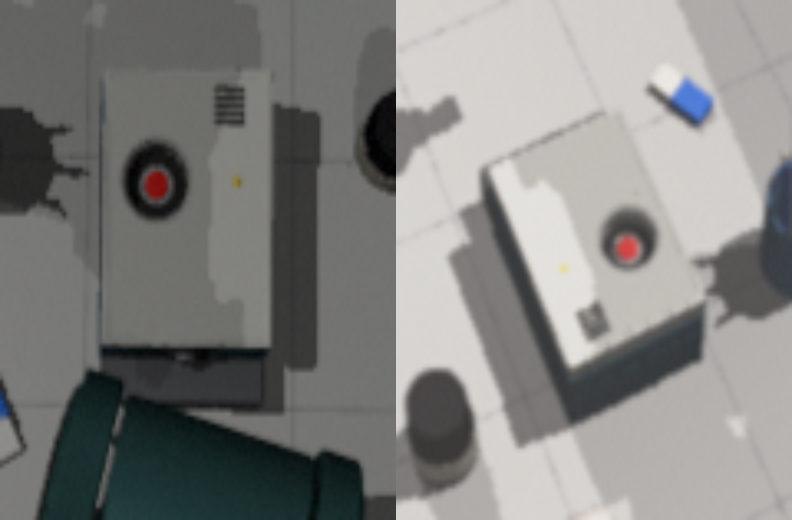

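The button sits lower in the well (its scene row moved from 210.5 to 211.6), the drawer is shut, the sharpener has not moved and the neighbours shown are in place.

```bash
python3 -c "
from station import workorder
print(workorder.hand_in())"
```

```text
the job is handed in; nothing more can be done
None
```

I pushed the drawer fully home, then pressed the reset button all the way down, where it stayed. The sharpener and the things beside it did not move, and I handed the job in at about 12.5 s; no verdict came back.

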